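# Press a vial stopper home in a hand-cranked bench press

### The arm

A 6-joint arm with a two-finger parallel gripper is mounted at the origin on a cart in front of the work surface, level with it; the furniture and walls round the work are solid. World frame = base frame: x ahead of the robot, y to its left, z up, the work surface at z = 0. Lengths are in m, angles in rad, forces in N, time in s.
With the tool pointing down it reaches from about 0.35 to 0.775 m from the base axis. Payload 7.3 kg.
Tool frame: the origin (TCP) lies on the centre line of the jaws, within the pads' length; the fingertips stand 17 mm ahead of it and the grasp point (between the pads) lies 2 mm behind it (robot.tip_extent is the distance from the TCP to the fingertips, in m); z points along the fingers, y is the line along which they close (so a half turn about z gives the same grasp; the last joint's range is limited). The gripper opens to 92 mm and grips with 3 to 60 N. Pads are 19 mm wide; open, the fingers measure 130 mm over their backs; the gripper's body (75 mm by 190 mm) begins 47 mm behind the grasp point.
Start: joints at [1.112, 0.342, 1.524, -0, 1.275, -0.146], TCP at [0.162, 0.5, 0.244] pointing down, gripper open.
Joint ranges: [-2.53, 2.53], [-0.77, 2.02], [0.04, 2.7], [-1, 4.14], [0.28, 2.66], [-3.11, 3.11]. Speed limits (rad/s): [2.57, 2.57, 3.14, 3.14, 3.14, 3.14].

### API

Orientations are given as [roll, pitch, yaw] about the fixed x, y, z axes, in that order (R = Rz(yaw) Ry(pitch) Rx(roll)).
In Python, from cell import robot gives the robot as it stands.
- The arm moves only by the tool step_arm, never from a script. Its argument "motion" is a list of rows, each a list of 2 entries, a list of its own where there are three numbers: the shift along the tool's x, y, z in units of 60 mm (1.0 is 60 mm), then the turn about the tool's z in rad. In form: [[[x, y, z], spin], ...]. A call has 1 to 10 rows; each row is the pose to reach, as a shift and turn from the pose commanded when the call began, along the tool's axes at that moment; what a row does not reach only later rows make up. A row lasts 1/8 s, in which the tool goes at most 62.5 mm and 10.7 degrees, less where a joint would pass 70% of its speed; a pose out of reach is approached as far as the arm can. A call with a gripper value outside its range is refused whole. "hand" is the closure in counts, from 0 (fully open) to 255 (shut), set as the call begins (left out, the last holds). The fingers move at their own pace and stop on an object; "squeeze" is the grip in N (left out, the last holds). Time passes only in rows, so rows that repeat a pose let the fingers close. It gives the time, the measured TCP pose, the force, the opening and the grip force at its end, in the units of the state.
- robot.observe(): the state, without advancing time (a new reading comes with each control period).
- robot.read_camera(name): name is "scene" or "top"; returns a dict with "pixels" (384x512x3 uint8, red, green, blue), "intrinsics" (3x3 intrinsics, pixels), "xyz" and "rotation" of the camera in the world. Camera axes: x right, y up, looking along -z (the intrinsics and any distortion apply to the point x, -y, -z); pixel columns grow to the right and rows downward; lengths in m; the calibration is good to about 2 mm. A picture is of the moment at which its call begins. There is no depth.
- robot.hand_in(): hands the job in; it is judged then, once.
The state is a dict: "time": time; "qpos": joint angles; "qvel": joint speeds; "joint_efforts": joint torques, N m; "tool_pos": TCP position; "tool_rot": TCP orientation; "contact_force": force on the tool from outside, world axes, zero at the start; "torque": the same for the moment, N m; "opening": finger opening in m; "grip_force": force on a finger pad.
Only numpy, scipy, OpenCV 4.12 (cv2) and the standard library are available. Lean on these libraries where they do the work, as an engineer would, in place of code of your own. Each camera call takes 0.05 s, during which the arm holds its last target. There are 200 camera calls.

### The job

Finish stoppering the amber vial in the bench press: push the shuttle that carries it right in to its stop under the ram, then take the crank by its loose-turning grip and wind it clockwise until the stopper is fully home and the crank has gone firmly hard, and no further, for more would crack the glass. Then wind the crank back anticlockwise until the ram is right up at its top stop, and let go. Keep hold of the grip whenever the crank turns, leave the shuttle in, and do not disturb the things standing around.

Things in the scene. Friction and masses are not known exactly. Their poses are not given: they have to be found in the camera images.
- press: Grey bench press with a C-shaped frame, fixed to the worktop: base 235 x 112 mm, column at the back, overhanging head 142 to 172 mm up, vertical ram under the head, crank on top of it. Origin on the worktop below the spindle axis; x points from the shuttle's knob (front, towards the robot) to the column, z up. The base spans x = -130 to +105 mm, the column x = 55 to 91 mm.
- crank_axis (a point): Point on the common vertical axis of crank and ram, 212 mm above the worktop, level with the grip's middle. The ram's foot is screwed in or out to suit the vial: counted from the top stop it meets the stopper after 18 to 27 mm of travel, different each time and not known beforehand.
- crank (a joint): Turn of the steel crank on top of the head, rad, 0 to 7.7; grows clockwise seen from above and then lowers the ram, 30 mm a turn; the crank itself stays at its height. 0 is the ram's top stop, with the crank arm along the press's +y; starts at 0 to 1.6. The thread is steep: let go under load, the crank springs back.
- grip: Black upright sleeve of the crank, 20 mm thick, 48 mm long, its axis 45 mm from the crank axis. It spins freely on its pin: a gripper pointing down can hold it and go round without turning. Origin at the centre of its lower end, 188 mm above the worktop, z up; best held 28 mm above that. The crank arm lies 2 mm under the sleeve; the hub's top is 3 mm above the sleeve's lower end.
- shuttle_knob (a point): Centre of the black round knob (24 mm thick, 25 mm high, its middle 52 mm above the worktop) at the front end of the shuttle, to be held from above. It starts 160 mm in front of the spindle axis (press x = -160 mm) and stands 100 mm in front of it when the shuttle is home.
- shuttle: Flat aluminium slide between the press's rails with a white round nest (44 mm across, 16 mm high) in which the vial stands. It starts pulled out and slides 60 mm along the press's +x to a hard stop, where the nest is right under the ram; about 3 N moves it and it stays where it is left. Origin level with the worktop, under the nest's centre.
- vial: Amber glass vial, 30 mm thick, 58 mm high to the mouth, with a paper band, loose in the nest with 1 mm of play. Origin at the centre of its foot, 27 mm above the worktop, z up. Bottomed: the force at the grip climbs about 2 N per 0.06 rad. Firmly home is 70 N or more on the vial (10 to 13 N at the moving grip); 140 N (near 16 N at the grip) overloads the glass.
- stopper (a joint): How far the black rubber stopper (flange 19 mm wide, 4 mm thick) is pushed into the vial, m: starts at 0 to 0.003; at 0.008 the flange lies on the mouth (fully home). It slides under about 35 N and stays. At the grip: 1.5 N winding free, about 5 N while it slides. Read while stopped, forces are 1 to 4 N lower (free: about -2 N): stop at 9 to 12 N above the free level.
- bottle_amber: Bystander: small amber reagent bottle with black cap, 30 mm thick, 66 mm high, right of the press. Origin at its foot.
- bottle_white: Bystander: amber reagent bottle with white cap, 34 mm thick, 73 mm high, right of the press. Origin at its foot.
- forceps: Bystander: steel forceps, 124 mm long, 10 mm high, lying right of the shuttle. Origin under its middle, y along it.
- label_tape: Bystander: roll of white label tape, 60 mm across, 19 mm high, lying behind the press. Origin under its middle.
Not all that is in view belongs to the job. What is shaped like the vial but turquoise or yellow is not meant.

How it is judged:
By the outcome, as a careful person would: the job done as asked, in the order asked, and still so for the second after the job is handed in, with the robot touching nothing.
It also fails if it takes over 72 s, if anything falls off the work surface, if the arm or the gripper's body presses on something with over 40 N, if the wrist force passes 120 N, or if a joint passes its speed limit or range.

## Working session

There is one attempt and no reset: what is moved stays moved. The work goes in short steps, Python scripts to look and compute and a tool call to move; the robot and the scene stay as the last step left them, time stands still between calls to the robot, and variables do not carry over. Pictures are saved under pics/ and viewed, at most 10 in all, crops included, and the job is handed in when it is done.

Besides the shell and the picture viewer there is one more tool, called after "Emit:" as name(argument=value, ...), one argument or row to a line, values as JSON. step_arm: Moves the arm, as the interface text tells. Its arguments: {"type":"object","properties":{"motion":{"type":"array"},"hand":{"type":"number"},"squeeze":{"type":"number"}},"required":["motion"]}

```bash
mkdir -p pics; ls; python3 - <<'E'
from cell import robot
import cv2,numpy as np
s=robot.observe(); print({k:np.round(v,3).tolist() for k,v in s.items()})
for n in("scene","top"):
    c=robot.read_camera(n); cv2.imwrite(f"pics/{n}0.png",cv2.cvtColor(c["pixels"],cv2.COLOR_RGB2BGR))
    print(n,c["intrinsics"],c["xyz"],c["rotation"],[k for k in c])
E
```

```text
pics
{'time': 0.0, 'qpos': [1.112, 0.343, 1.525, -0.0, 1.275, -0.146], 'qvel': [-0.0, 0.0, -0.0, 0.0, 0.002, 0.001], 'joint_efforts': [-0.002, -43.124, -24.422, 0.072, 0.056, -0.0], 'tool_pos': [0.161, 0.499, 0.243], 'tool_rot': [-3.14, -0.0, 2.829], 'contact_force': [-0.437, -0.069, 0.834], 'torque': [-0.024, -0.031, -0.001], 'grip_force': 0.0, 'opening': 0.092}
scene [[411.51561394   0.         263.11538775]
 [  0.         411.51561394 193.43398464]
 [  0.           0.           1.        ]] [0.19785099 0.31710796 0.56231515] [ 1.06960019 -0.02073879 -2.69744117] ['pixels', 'intrinsics', 'xyz', 'rotation']
top [[471.09131546   0.         253.45493062]
 [  0.         471.09131546 186.06031468]
 [  0.           0.           1.        ]] [ 0.45407471 -0.38055556  1.28106018] [ 4.22863512e-02  1.11713556e-05 -1.57591952e+00] ['pixels', 'intrinsics', 'xyz', 'rotation']
```

View pics/scene0.png

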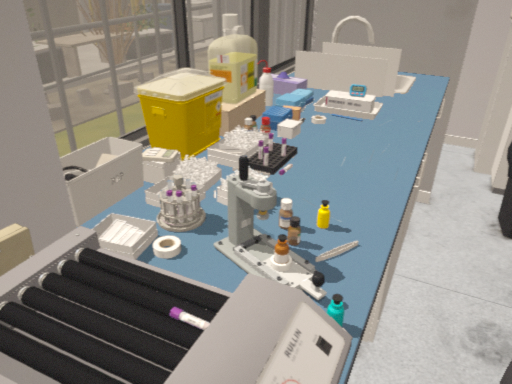

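View pics/top0.png

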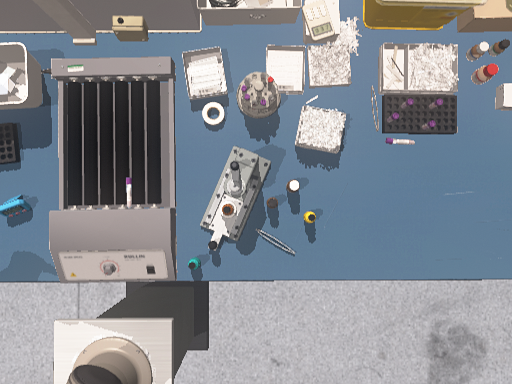

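Candidates: the amber vial in the press is at top (228,210) / scene (282,250). The look-alikes are turquoise (194,263), yellow (310,217), and the amber bottles (272,202) and (293,186). The knob is at top (213,245) and the grip at top (235,167) / scene (244,167). I'll take one close crop to check this choice.

```bash
cat > h.py <<'E'
import numpy as np,cv2
from scipy.spatial.transform import Rotation as R
from cell import robot
def proj(c,P):
    P=np.atleast_2d(P); q=(P-c["xyz"])@R.from_euler("xyz",c["rotation"]).as_matrix()
    q=q*[1,-1,-1]; u=q@np.array(c["intrinsics"]).T
    return u[:,:2]/u[:,2:]
def ray(c,uv,z):
    d=np.linalg.inv(c["intrinsics"])@[uv[0],uv[1],1]; d=R.from_euler("xyz",c["rotation"]).as_matrix()@(d*[1,-1,-1])
    o=np.array(c["xyz"]); return o+d*(z-o[2])/d[2]
E
python3 - <<'E'
from h import *
t=robot.read_camera("top");s=robot.read_camera("scene")
for n,uv,z in(("knob",(213,245),.0645),("grip",(235,167),.236),("vial",(228,210),.085)): print(n,ray(t,uv,z).round(4))
for n,uv,z in(("knob",(318,279),.0645),("grip",(244,161),.236),("vial",(282,240),.09)): print(n,ray(s,uv,z).round(4))
a=cv2.resize(t["pixels"][140:260,185:265],None,fx=5,fy=5,interpolation=cv2.INTER_CUBIC)
b=cv2.resize(s["pixels"][145:305,210:345],None,fx=3.75,fy=3.75,interpolation=cv2.INTER_CUBIC)[:600,:400]
cv2.imwrite("pics/c1.png",np.hstack([a,b])[...,::-1])
E
```

```text
knob [ 0.3544 -0.276   0.0645]
grip [ 0.5409 -0.3399  0.236 ]
vial [ 0.4443 -0.3159  0.085 ]
knob [ 0.3496 -0.2599  0.0645]
grip [ 0.5361 -0.3239  0.236 ]
vial [ 0.4437 -0.3095  0.09  ]
```

View pics/c1.png

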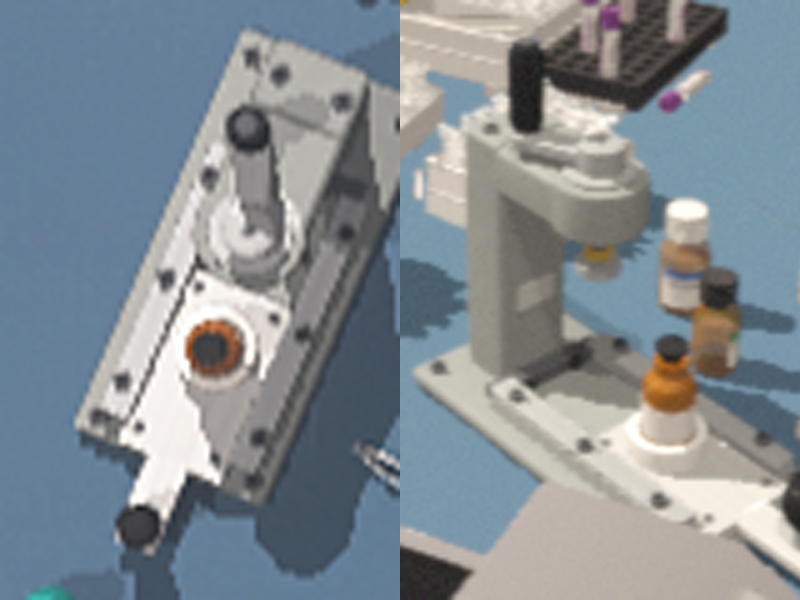

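The crop confirms the choice. The amber vial in the white nest is at top (227,210), the knob's top at (212.8,244.8), the grip's top at (234.8,165.6) with the arm running left and forward, and the hub at about (237,185). Next I fit the press pose using both views.

```bash
python3 - <<'E'
from h import *
from scipy.optimize import least_squares
t=robot.read_camera("top");s=robot.read_camera("scene")
def blob(c,uv,r):
    x,y=uv; p=c["pixels"][y-r:y+r+1,x-r:x+r+1].astype(int); m=(p.max(2)<75).astype(np.uint8)
    n,l,st,ce=cv2.connectedComponentsWithStats(m); print([(st[i].tolist(),(ce[i]+[x-r,y-r]).round(1).tolist()) for i in range(1,n) if st[i][4]>6])
blob(s,(318,279),16);blob(s,(244,168),16);blob(t,(213,245),8);blob(t,(235,166),8);blob(s,(282,238),7);blob(t,(227,210),5)
def pts(p):
    x,y,w,th=p; c,q=np.cos(w),np.sin(w); M=np.array([[c,-q],[q,c]])
    f=lambda u,v,z:np.r_[M@[u,v]+[x,y],z]
    g=(.045*np.sin(th),.045*np.cos(th))
    return f(-.160,0,.0645),f(*g,.236),f(-.06,0,.094),f(*g,.212),f(-.16,0,.052)
def res(p,cams="ts"):
    k,g,v,gm,km=pts(p); r=[]
    if "t" in cams: r+=[proj(t,np.array([k,g,v]))-[[212.8,244.8],[234.8,165.7],[227.2,209.8]]]
    if "s" in cams: r+=[proj(s,np.array([km,gm,v]))-[[318,279],[243.9,168],[282.5,237.5]]]
    return np.vstack(r).ravel()
for cm in("t","ts","s"):
    o=least_squares(res,[.5,-.32,-.4,0.5],args=(cm,),loss="soft_l1"); print(cm,o.x.round(4),o.fun.round(1))
E
```

```text
[([10, 8, 12, 16, 136], [317.9, 278.8])]
[([11, 2, 22, 26, 289], [247.5, 166.0])]
[([14, 1, 3, 8, 9], [220.0, 241.3]), ([3, 4, 9, 9, 55], [212.3, 244.7])]
[([4, 4, 8, 8, 34], [234.7, 166.5])]
[([4, 4, 7, 6, 36], [282.0, 237.4])]
[([2, 2, 6, 6, 30], [226.5, 209.3])]
t [ 0.4997 -0.3397 -0.4187  1.1485] [-0.3  0.5 -0.  -0.4  0.3 -0. ]
ts [ 0.4999 -0.3385 -0.4122  1.1879] [-0.4  0.6  0.1 -0.5  0.  -0.   0.1  0.  -0.   0.3  0.  -0.6]
s [ 0.5001 -0.3369 -0.4039  1.2476] [ 0.1  0.2  0.1  0.1 -0.2 -0.3]
```

Both views agree: the press is at (0.500, -0.3385), yaw -0.412, with the crank at about 1.19 rad. That puts the knob at (0.353, -0.274), which is within reach. I'll line the tool up with the press (spin +0.1) and swing over.

Emit:
step_arm(
  motion=[
    [[-1,-0.4,-1.2],0.1],
    [[-2,-0.7,-1.2],0.1],
    [[-3,-1.1,-1.2],0.1],
    [[-4,-1.5,-1.2],0.1],
    [[-5.1,-1.9,-1.2],0.1],
    [[-5.6,-2.8,-1.2],0.1],
    [[-6.1,-3.6,-1.2],0.1],
    [[-6.6,-4.5,-1.2],0.1],
    [[-7.1,-5.4,-1.2],0.1],
    [[-7.6,-6.3,-1.2],0.1],
  ],
  hand=130,
  squeeze=20,
)

```text
time: 1.55
tool_pos: [0.4748, 0.0196, 0.3158]
tool_rot: [3.141, 0.0, 2.729]
contact_force: [1.1, 0.2, 0.2]
opening: 0.0453
grip_force: 0.0
```

Emit:
step_arm(
  motion=[
    [[0,-1,0],0],
    [[0,-2,0],0],
    [[0,-3,0],0],
    [[0.1,-4,0],0],
    [[0.1,-5,0],0],
    [[0.1,-5,1],0],
    [[0.1,-5,2],0],
    [[0.1,-5,3],0],
    [[0.1,-5,3.3],0],
    [[0.1,-5,3.3],0],
  ],
)

```text
time: 2.8
tool_pos: [0.3482, -0.2501, 0.1166]
tool_rot: [3.14, -0.003, 2.729]
contact_force: [0.0, 0.3, 0.9]
opening: 0.0448
grip_force: 0.0
```

```bash
python3 - <<'E'
from h import *
t=robot.read_camera("top");s=robot.read_camera("scene")
print(robot.observe()["tool_pos"],robot.observe()["tool_rot"])
a=cv2.resize(t["pixels"][190:280,180:270],None,fx=4.4,fy=4.4)
b=cv2.resize(s["pixels"][200:330,250:380],None,fx=3.05,fy=3.05)
h=min(len(a),len(b)); cv2.imwrite("pics/c2.png",np.hstack([a[:h],b[:h]])[...,::-1])
E
```

```text
[ 0.34930409 -0.25118465  0.11846042] [-3.14117598e+00  1.18226849e-03  2.72885360e+00]
```

View pics/c2.png

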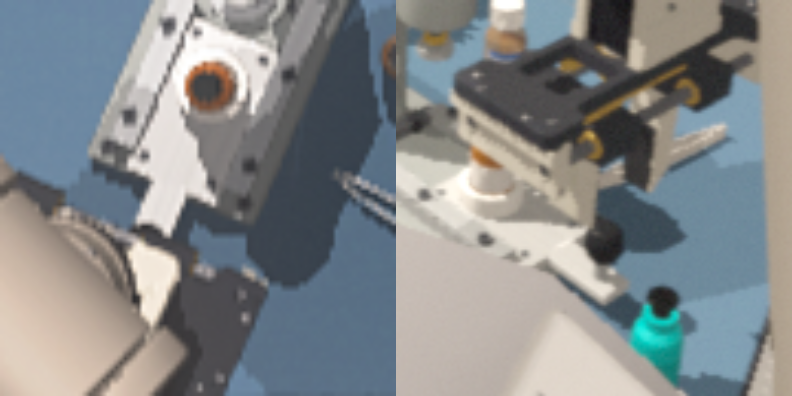

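The knob is 20 mm to the right of the jaw centre, in agreement with the measured TCP. The turquoise vial stands clear in front. I'll correct the offset.

Emit:
step_arm(
  motion=[
    [[-0.2,-0.3,0],0],
    [[-0.2,-0.3,0],0],
    [[-0.2,-0.3,0],0],
    [[-0.2,-0.3,0],0],
  ],
)

```text
time: 3.4
tool_pos: [0.3525, -0.2715, 0.118]
tool_rot: [3.141, 0.0, 2.729]
contact_force: [-0.6, 0.3, -0.6]
opening: 0.0447
grip_force: 0.0
```

Emit:
step_arm(
  motion=[
    [[-0.03,-0.04,0.5],0],
    [[-0.03,-0.04,1.05],0],
    [[-0.03,-0.04,1.05],0],
    [[-0.03,-0.04,1.05],0],
  ],
)

```text
time: 3.9
tool_pos: [0.3537, -0.2751, 0.0555]
tool_rot: [-3.141, 0.001, 2.729]
contact_force: [-0.1, -0.6, -0.0]
opening: 0.0451
grip_force: 0.0
```

Emit:
step_arm(
  motion=[
    [[0,0,0],0],
    [[0,0,0],0],
    [[0,0,0],0],
    [[0,0,0],0],
    [[0,0,0],0],
    [[0,0,0],0],
  ],
  hand=255,
  squeeze=15,
)

```text
time: 4.65
tool_pos: [0.3542, -0.2736, 0.0553]
tool_rot: [3.139, 0.001, 2.728]
contact_force: [6.0, 8.5, 4.2]
opening: 0.0229
grip_force: 15.0
```

Emit:
step_arm(
  motion=[
    [[-0.04,0.02,0],0],
    [[-0.12,0.03,0],0],
    [[-0.2,0.03,0],0],
    [[-0.3,0.03,0],0],
    [[-0.4,0.03,0],0],
    [[-0.5,0.03,0],0],
    [[-0.6,0.03,0],0],
    [[-0.7,0.03,0],0],
    [[-0.78,0.03,0],0],
    [[-0.85,0.03,0],0],
  ],
)

```text
time: 5.9
tool_pos: [0.4005, -0.2933, 0.0553]
tool_rot: [3.141, -0.001, 2.729]
contact_force: [-2.2, 2.6, 6.4]
opening: 0.0226
grip_force: 15.0
```

Emit:
step_arm(
  motion=[
    [[-0.04,0,0],0],
    [[-0.08,0,0],0],
    [[-0.12,0,0],0],
    [[-0.12,0,0],0],
  ],
)

```text
time: 6.4
tool_pos: [0.4073, -0.2962, 0.0553]
tool_rot: [3.141, -0.0, 2.729]
contact_force: [-0.3, 2.7, 4.8]
opening: 0.0225
grip_force: 15.0
```

Emit:
step_arm(
  motion=[
    [[-0.04,0,0],0],
    [[-0.06,0,0],0],
    [[-0.08,0,0],0],
    [[-0.08,0,0],0],
  ],
)

```text
time: 6.9
tool_pos: [0.4096, -0.2972, 0.0552]
tool_rot: [3.14, -0.005, 2.729]
contact_force: [-9.4, 4.7, 11.9]
opening: 0.0226
grip_force: 15.0
```

Emit:
step_arm(
  motion=[
    [[-0.04,0,0],0],
    [[-0.04,0,0],0],
    [[-0.04,0,0],0],
  ],
)

```text
time: 7.28
tool_pos: [0.4103, -0.2974, 0.0549]
tool_rot: [3.14, -0.009, 2.729]
contact_force: [-15.8, 4.7, 13.1]
opening: 0.0226
grip_force: 15.0
```

Emit:
step_arm(
  motion=[
    [[0.06,0,0],0],
    [[0.06,0,0],0],
    [[0.06,0,0],0],
    [[0.06,0,0],0],
  ],
  hand=130,
)

```text
time: 7.78
tool_pos: [0.4109, -0.2982, 0.0547]
tool_rot: [-3.142, 0.0, 2.729]
contact_force: [-0.1, -0.3, 0.0]
opening: 0.0449
grip_force: 0.0
```

Emit:
step_arm(
  motion=[
    [[0,0,-0.5],0],
    [[0,0,-1.3],0],
    [[0,0,-2.2],0],
    [[0,0,-3.2],0],
    [[0,0,-4.1],0],
    [[0,0,-4.1],0],
    [[0,0,-4.1],0],
  ],
)

```text
time: 8.65
tool_pos: [0.4104, -0.2978, 0.3]
tool_rot: [3.141, -0.001, 2.729]
contact_force: [0.4, 0.4, -0.3]
opening: 0.0449
grip_force: 0.0
```

```bash
python3 - <<'E'
from h import *
from scipy.optimize import least_squares
t=robot.read_camera("top");s=robot.read_camera("scene")
o=robot.observe(); print(o["tool_pos"],o["tool_rot"],o["contact_force"])
def blob(c,uv,r):
    x,y=uv; p=c["pixels"][y-r:y+r+1,x-r:x+r+1].astype(int); m=(p.max(2)<75).astype(np.uint8)
    n,l,st,ce=cv2.connectedComponentsWithStats(m); print([(st[i].tolist(),(ce[i]+[x-r,y-r]).round(1).tolist()) for i in range(1,n) if st[i][4]>6])
blob(s,(244,168),16)
w=-.412; X=np.array([np.cos(w),np.sin(w)]);Y=np.array([-X[1],X[0]])
for c in((.4999,-.3385),(.5006,-.338)):
    for th in(1.15,1.19,1.25):
        g=np.array(c)+.045*(np.sin(th)*X+np.cos(th)*Y)
        d=g-o["tool_pos"][:2]; print(c,th,g.round(4),"tool",(-d@X/.06).round(3),(d@Y/.06).round(3))
b=cv2.resize(s["pixels"][145:305,210:345],None,fx=3.75,fy=3.75); cv2.imwrite("pics/c3.png",b[...,::-1])
E
```

```text
[ 0.41017319 -0.29762548  0.29904802] [ 3.14030745e+00 -2.97039801e-03  2.72879538e+00] [-0.39372544  0.96538319 -0.62152451]
[([11, 3, 22, 25, 264], [247.1, 166.4])]
(0.4999, -0.3385) 1.15 [ 0.5449 -0.3381] tool -2.328 0.281
(0.4999, -0.3385) 1.19 [ 0.5449 -0.3399] tool -2.339 0.253
(0.4999, -0.3385) 1.25 [ 0.5447 -0.3426] tool -2.355 0.211
(0.5006, -0.338) 1.15 [ 0.5456 -0.3376] tool -2.335 0.293
(0.5006, -0.338) 1.19 [ 0.5456 -0.3394] tool -2.347 0.266
(0.5006, -0.338) 1.25 [ 0.5454 -0.3421] tool -2.362 0.223
```

View pics/c3.png

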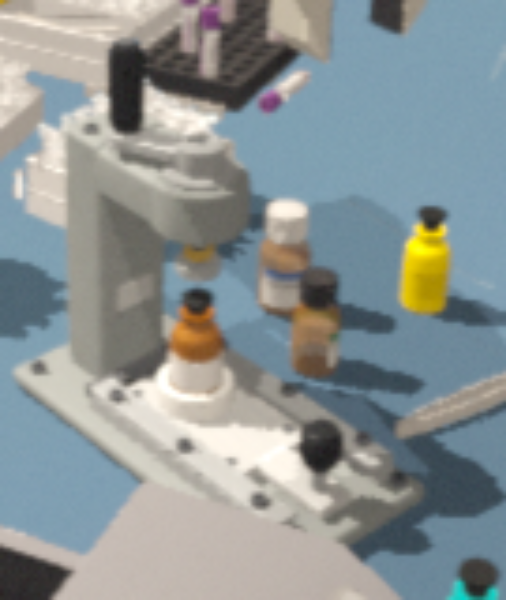

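The shuttle is home, with the vial right under the ram, and everything else is undisturbed. Next, go to the grip.

Emit:
step_arm(
  motion=[
    [[-0.9,0.1,0],0],
    [[-1.8,0.2,0],0],
    [[-2.35,0.26,0],0],
    [[-2.35,0.26,0],0],
    [[-2.35,0.26,0],0],
    [[-2.35,0.26,0.7],0],
    [[-2.35,0.26,1.4],0],
    [[-2.35,0.26,1.4],0],
    [[-2.35,0.26,1.4],0],
  ],
)

```text
time: 9.88
tool_pos: [0.5462, -0.3409, 0.2189]
tool_rot: [-3.141, 0.003, 2.728]
contact_force: [-0.1, -0.7, 0.7]
opening: 0.045
grip_force: 0.0
```

Emit:
step_arm(
  motion=[
    [[0,0,0],0],
    [[0,0,0],0],
    [[0,0,0],0],
    [[0,0,0],0],
    [[0,0,0],0],
    [[0,0,0],0],
  ],
  hand=255,
  squeeze=25,
)

```text
time: 10.62
tool_pos: [0.5464, -0.3405, 0.2174]
tool_rot: [-3.141, 0.001, 2.729]
contact_force: [0.8, 1.5, 5.9]
opening: 0.019
grip_force: 25.0
```

The grip is held (19 mm opening), crank at about 1.21 rad. I'll work out the shifts for the arc.

```bash
cat > arc.py <<'E'
import sys,numpy as np
a,b,n=float(sys.argv[1]),float(sys.argv[2]),int(sys.argv[3])
t=np.linspace(a,b,n+1)[1:]
print([[[round(-.75*(np.sin(x)-np.sin(a)),2),round(.75*(np.cos(x)-np.cos(a)),2)]] for x in t])
E
cat > st.py <<'E'
import sys,numpy as np
from cell import robot
w=-.412; X=np.array([np.cos(w),np.sin(w)]);Y=np.array([-X[1],X[0]])
o=robot.observe(); d=o["tool_pos"][:2]-np.array([.5004,-.338]); F=o["contact_force"][:2]
p=np.array([d@X,d@Y]); th=np.arctan2(*p); f=np.array([F@X,F@Y])
print("t",o["time"],"th",th.round(3),"r",np.hypot(*p).round(4),"resist",(-(f@[np.cos(th),-np.sin(th)])).round(2),"radial",(f@[np.sin(th),np.cos(th)]).round(2),"open",o["opening"])
E
python3 st.py; python3 arc.py 1.21 2.41 10
```

```text
t 10.625 th 1.213 r 0.0461 resist 1.55 radial 0.67 open 0.018955846612820182
[[[np.float64(-0.03), np.float64(-0.09)]], [[np.float64(-0.04), np.float64(-0.17)]], [[np.float64(-0.05), np.float64(-0.26)]], [[np.float64(-0.04), np.float64(-0.35)]], [[np.float64(-0.03), np.float64(-0.44)]], [[np.float64(-0.0), np.float64(-0.53)]], [[np.float64(0.04), np.float64(-0.61)]], [[np.float64(0.08), np.float64(-0.69)]], [[np.float64(0.14), np.float64(-0.76)]], [[np.float64(0.2), np.float64(-0.82)]]]
```

Emit:
step_arm(
  motion=[
    [[-0.03,-0.09,0],0],
    [[-0.04,-0.17,0],0],
    [[-0.05,-0.26,0],0],
    [[-0.04,-0.35,0],0],
    [[-0.03,-0.44,0],0],
    [[0,-0.53,0],0],
    [[0.04,-0.61,0],0],
    [[0.08,-0.69,0],0],
    [[0.14,-0.76,0],0],
    [[0.2,-0.82,0],0],
  ],
)

```text
time: 11.88
tool_pos: [0.5152, -0.3797, 0.2173]
tool_rot: [3.14, -0.0, 2.729]
contact_force: [-0.6, 5.4, 7.2]
opening: 0.019
grip_force: 25.0
```

```bash
sed -i 's/print(\[\[\[round(\(.*\),2),round(\(.*\),2)\]\] for x in t\])/print([[[round(float(\1),2),round(float(\2),2),0],0] for x in t])/' arc.py; python3 st.py; python3 arc.py 2.41 3.61 10
```

```text
t 11.875 th 2.389 r 0.0443 resist 1.22 radial -5.25 open 0.0190039672576511
[[[0.07, -0.06, 0], 0], [[0.15, -0.1, 0], 0], [[0.23, -0.14, 0], 0], [[0.31, -0.17, 0], 0], [[0.4, -0.19, 0], 0], [[0.49, -0.19, 0], 0], [[0.58, -0.19, 0], 0], [[0.67, -0.17, 0], 0], [[0.76, -0.15, 0], 0], [[0.84, -0.11, 0], 0]]
```

Emit:
step_arm(
  motion=[
    [[0.07,-0.05,0],0],
    [[0.15,-0.09,0],0],
    [[0.23,-0.13,0],0],
    [[0.31,-0.16,0],0],
    [[0.4,-0.17,0],0],
    [[0.49,-0.18,0],0],
    [[0.58,-0.18,0],0],
    [[0.67,-0.16,0],0],
    [[0.76,-0.13,0],0],
    [[0.84,-0.1,0],0],
  ],
)

```text
time: 13.12
tool_pos: [0.4673, -0.3659, 0.2174]
tool_rot: [3.142, 0.002, 2.729]
contact_force: [3.5, 1.4, 4.1]
opening: 0.0191
grip_force: 25.0
```

```bash
python3 st.py; python3 arc.py 3.61 4.61 10
```

```text
t 13.125 th -2.683 r 0.0433 resist 1.22 radial -3.56 open 0.019127470781094617
[[[0.07, 0.04, 0], 0], [[0.13, 0.08, 0], 0], [[0.18, 0.13, 0], 0], [[0.23, 0.18, 0], 0], [[0.28, 0.24, 0], 0], [[0.32, 0.31, 0], 0], [[0.35, 0.38, 0], 0], [[0.38, 0.45, 0], 0], [[0.4, 0.52, 0], 0], [[0.41, 0.59, 0], 0]]
```

Emit:
step_arm(
  motion=[
    [[0.06,0.04,0],0],
    [[0.12,0.08,0],0],
    [[0.17,0.13,0],0],
    [[0.22,0.18,0],0],
    [[0.26,0.24,0],0],
    [[0.3,0.31,0],0],
    [[0.33,0.38,0],0],
    [[0.36,0.45,0],0],
    [[0.38,0.52,0],0],
    [[0.39,0.59,0],0],
  ],
)

```text
time: 14.38
tool_pos: [0.4584, -0.3243, 0.2173]
tool_rot: [-3.14, -0.002, 2.729]
contact_force: [-6.2, -0.2, 7.3]
opening: 0.0191
grip_force: 25.0
```

```bash
python3 st.py; python3 - <<'E'
import numpy as np
from scipy.optimize import least_squares
from cell import robot
P=np.array([(.5464,-.3405),(.5152,-.3797),(.4673,-.3659),robot.observe()["tool_pos"][:2]])
o=least_squares(lambda p:np.hypot(*(P-p).T)-.045,[.5,-.338]);print(o.x,o.fun)
E
python3 arc.py 4.6 5.0 8
```

```text
t 14.375 th -1.667 r 0.0442 resist 2.11 radial 5.88 open 0.019089249035569578
[ 0.50159714 -0.3367965 ] [-4.43296013e-05  8.30854404e-06 -1.88129285e-05 -2.84437058e-05]
[[[0.0, 0.04, 0], 0], [[0.0, 0.07, 0], 0], [[0.0, 0.11, 0], 0], [[0.0, 0.15, 0], 0], [[-0.0, 0.19, 0], 0], [[-0.01, 0.22, 0], 0], [[-0.02, 0.26, 0], 0], [[-0.03, 0.3, 0], 0]]
```

```bash
sed -i 's/\.5004,-\.338\]/.5016,-.3368]/; s/th.round(3)/(th%(2*np.pi)).round(3)/' st.py; python3 st.py; python3 arc.py 4.67 5.07 8
```

```text
t 14.375 th 4.582 r 0.045 resist 1.91 radial 5.95 open 0.019089249035569578
[[[0.0, 0.04, 0], 0], [[-0.0, 0.07, 0], 0], [[-0.0, 0.11, 0], 0], [[-0.01, 0.15, 0], 0], [[-0.02, 0.19, 0], 0], [[-0.02, 0.22, 0], 0], [[-0.03, 0.26, 0], 0], [[-0.05, 0.29, 0], 0]]
```

Emit:
step_arm(
  motion=[
    [[0.01,0.04,0],0],
    [[0.02,0.08,0],0],
    [[0.02,0.12,0],0],
    [[0.02,0.16,0],0],
    [[0.01,0.2,0],0],
    [[0.01,0.23,0],0],
  ],
)

```text
time: 15.12
tool_pos: [0.4637, -0.3122, 0.2173]
tool_rot: [-3.139, -0.0, 2.729]
contact_force: [-4.0, -2.0, 7.0]
opening: 0.0186
grip_force: 25.0
```

```bash
python3 st.py; python3 arc.py 4.9 5.3 8;python3 arc.py 5.1 5.3 4; python3 arc.py 5.3 5.5 4
```

```text
t 15.125 th 4.876 r 0.0451 resist 3.86 radial 2.28 open 0.018613371235943182
[[[-0.01, 0.04, 0], 0], [[-0.02, 0.07, 0], 0], [[-0.03, 0.11, 0], 0], [[-0.04, 0.14, 0], 0], [[-0.06, 0.18, 0], 0], [[-0.07, 0.21, 0], 0], [[-0.09, 0.24, 0], 0], [[-0.11, 0.28, 0], 0]]
[[[-0.02, 0.03, 0], 0], [[-0.03, 0.07, 0], 0], [[-0.05, 0.1, 0], 0], [[-0.07, 0.13, 0], 0]]
[[[-0.02, 0.03, 0], 0], [[-0.04, 0.06, 0], 0], [[-0.07, 0.09, 0], 0], [[-0.1, 0.12, 0], 0]]
```

Emit:
step_arm(
  motion=[
    [[-0.01,0.04,0],0],
    [[-0.02,0.07,0],0],
    [[-0.03,0.11,0],0],
    [[-0.04,0.14,0],0],
  ],
)

```text
time: 15.62
tool_pos: [0.4692, -0.3054, 0.2173]
tool_rot: [-3.139, -0.0, 2.729]
contact_force: [-4.1, -1.0, 5.8]
opening: 0.019
grip_force: 25.0
```

```bash
python3 st.py
```

```text
t 15.625 th 5.071 r 0.0451 resist 3.52 radial 2.25 open 0.019044212823344845
```

Emit:
step_arm(
  motion=[
    [[-0.02,0.03,0],0],
    [[-0.03,0.07,0],0],
    [[-0.05,0.1,0],0],
    [[-0.07,0.13,0],0],
  ],
)

```text
time: 16.12
tool_pos: [0.476, -0.2996, 0.2173]
tool_rot: [-3.14, -0.001, 2.729]
contact_force: [-4.9, -0.9, 7.9]
opening: 0.019
grip_force: 25.0
```

```bash
python3 st.py; python3 arc.py 5.5 5.7 4; python3 arc.py 5.7 5.9 4;python3 arc.py 5.9 6.02 3;python3 arc.py 6.02 6.14 3; python3 arc.py 6.14 6.26 3
```

```text
t 16.125 th 5.269 r 0.0451 resist 4.6 radial 2.02 open 0.019047520968474684
[[[-0.03, 0.03, 0], 0], [[-0.06, 0.05, 0], 0], [[-0.09, 0.07, 0], 0], [[-0.12, 0.09, 0], 0]]
[[[-0.03, 0.02, 0], 0], [[-0.06, 0.04, 0], 0], [[-0.1, 0.05, 0], 0], [[-0.13, 0.07, 0], 0]]
[[[-0.03, 0.01, 0], 0], [[-0.06, 0.02, 0], 0], [[-0.09, 0.03, 0], 0]]
[[[-0.03, 0.01, 0], 0], [[-0.06, 0.01, 0], 0], [[-0.09, 0.02, 0], 0]]
[[[-0.03, 0.0, 0], 0], [[-0.06, 0.01, 0], 0], [[-0.09, 0.01, 0], 0]]
```

Sliding at about 4 to 5 N. Continuing.

Emit:
step_arm(
  motion=[
    [[-0.02,0.03,0],0],
    [[-0.04,0.06,0],0],
    [[-0.07,0.09,0],0],
    [[-0.1,0.12,0],0],
  ],
)

```text
time: 16.62
tool_pos: [0.4844, -0.2951, 0.2173]
tool_rot: [-3.14, -0.002, 2.729]
contact_force: [-5.7, 0.8, 8.2]
opening: 0.0191
grip_force: 25.0
```

```bash
python3 st.py
```

```text
t 16.625 th 5.479 r 0.0451 resist 4.99 radial 2.92 open 0.019114355299442262
```

Emit:
step_arm(
  motion=[
    [[-0.03,0.03,0],0],
    [[-0.06,0.05,0],0],
    [[-0.09,0.07,0],0],
  ],
)

```text
time: 17.0
tool_pos: [0.491, -0.293, 0.2173]
tool_rot: [-3.141, -0.002, 2.729]
contact_force: [-5.2, 3.4, 9.3]
opening: 0.0192
grip_force: 25.0
```

```bash
python3 st.py
```

```text
t 17.0 th 5.634 r 0.0451 resist 4.23 radial 4.49 open 0.019151495440547263
```

Emit:
step_arm(
  motion=[
    [[-0.03,0.02,0],0],
    [[-0.06,0.04,0],0],
  ],
)

```text
time: 17.25
tool_pos: [0.4953, -0.2921, 0.2173]
tool_rot: [-3.141, -0.002, 2.729]
contact_force: [-4.5, 2.0, 8.5]
opening: 0.0192
grip_force: 25.0
```

```bash
python3 st.py
```

```text
t 17.25 th 5.731 r 0.0451 resist 4.19 radial 2.65 open 0.019153654819431622
```

Emit:
step_arm(
  motion=[
    [[-0.03,0.02,0],0],
    [[-0.06,0.03,0],0],
    [[-0.09,0.04,0],0],
  ],
)

```text
time: 17.62
tool_pos: [0.5013, -0.2917, 0.2173]
tool_rot: [3.141, -0.002, 2.729]
contact_force: [-5.1, 4.6, 9.4]
opening: 0.019
grip_force: 25.0
```

```bash
python3 st.py
```

```text
t 17.625 th 5.865 r 0.0451 resist 5.06 radial 4.63 open 0.018978729311222596
```

Emit:
step_arm(
  motion=[
    [[-0.03,0.01,0],0],
    [[-0.06,0.02,0],0],
  ],
)

```text
time: 17.88
tool_pos: [0.5049, -0.2918, 0.2173]
tool_rot: [3.141, -0.003, 2.729]
contact_force: [-7.0, 4.8, 9.7]
opening: 0.0191
grip_force: 25.0
```

```bash
python3 st.py
```

```text
t 17.875 th 5.944 r 0.0451 resist 7.3 radial 4.26 open 0.019117538149662397
```

Emit:
step_arm(
  motion=[
    [[-0.02,0.01,0],0],
    [[-0.04,0.01,0],0],
  ],
)

```text
time: 18.12
tool_pos: [0.5068, -0.292, 0.2173]
tool_rot: [3.141, -0.004, 2.729]
contact_force: [-8.1, 6.0, 10.0]
opening: 0.0191
grip_force: 25.0
```

```bash
python3 st.py
```

```text
t 18.125 th 5.988 r 0.0451 resist 8.72 radial 5.06 open 0.019146665874513105
```

Emit:
step_arm(
  motion=[
    [[-0.02,0.01,0],0],
    [[-0.04,0.01,0],0],
  ],
)

```text
time: 18.38
tool_pos: [0.5089, -0.2923, 0.2173]
tool_rot: [3.141, -0.005, 2.729]
contact_force: [-10.2, 6.7, 12.2]
opening: 0.0193
grip_force: 25.0
```

```bash
python3 st.py
```

```text
t 18.375 th 6.033 r 0.0451 resist 11.17 radial 4.91 open 0.019327005591002394
```

Emit:
step_arm(
  motion=[
    [[-0.02,0.01,0],0],
    [[-0.02,0.01,0],0],
  ],
)

```text
time: 18.62
tool_pos: [0.51, -0.2925, 0.2173]
tool_rot: [-3.142, -0.005, 2.729]
contact_force: [-9.8, 5.1, 11.4]
opening: 0.0192
grip_force: 25.0
```

```bash
python3 st.py
```

```text
t 18.625 th 6.059 r 0.0451 resist 10.55 radial 3.19 open 0.01915010032983931
```

Emit:
step_arm(
  motion=[
    [[0,0,0],0],
    [[0,0,0],0],
  ],
)

```text
time: 18.88
tool_pos: [0.51, -0.2925, 0.2173]
tool_rot: [3.142, -0.005, 2.729]
contact_force: [-10.2, 5.4, 11.4]
opening: 0.0189
grip_force: 25.0
```

```bash
python3 st.py
```

```text
t 18.875 th 6.059 r 0.0451 resist 11.07 radial 3.44 open 0.01893563524796393
```

Firm at 11 N, both moving and held, so the stopper is home. Now I wind back while holding the grip.

```bash
python3 arc.py 6.1 5.0 10; python3 arc.py 5.0 3.8 10; python3 arc.py 3.8 2.6 10; python3 arc.py 2.6 1.4 10; python3 arc.py 1.4 0.2 10
```

```text
[[[0.08, -0.02, 0], 0], [[0.16, -0.05, 0], 0], [[0.23, -0.08, 0], 0], [[0.3, -0.13, 0], 0], [[0.37, -0.18, 0], 0], [[0.42, -0.24, 0], 0], [[0.47, -0.3, 0], 0], [[0.52, -0.37, 0], 0], [[0.55, -0.45, 0], 0], [[0.58, -0.52, 0], 0]]
[[[0.02, -0.09, 0], 0], [[0.03, -0.18, 0], 0], [[0.03, -0.27, 0], 0], [[0.02, -0.36, 0], 0], [[-0.01, -0.44, 0], 0], [[-0.04, -0.53, 0], 0], [[-0.08, -0.61, 0], 0], [[-0.13, -0.68, 0], 0], [[-0.19, -0.75, 0], 0], [[-0.26, -0.81, 0], 0]]
[[[-0.07, -0.05, 0], 0], [[-0.15, -0.09, 0], 0], [[-0.24, -0.12, 0], 0], [[-0.33, -0.14, 0], 0], [[-0.42, -0.16, 0], 0], [[-0.51, -0.16, 0], 0], [[-0.59, -0.14, 0], 0], [[-0.68, -0.12, 0], 0], [[-0.77, -0.09, 0], 0], [[-0.85, -0.05, 0], 0]]
[[[-0.07, 0.05, 0], 0], [[-0.14, 0.11, 0], 0], [[-0.2, 0.18, 0], 0], [[-0.25, 0.25, 0], 0], [[-0.3, 0.33, 0], 0], [[-0.33, 0.41, 0], 0], [[-0.35, 0.5, 0], 0], [[-0.36, 0.59, 0], 0], [[-0.36, 0.68, 0], 0], [[-0.35, 0.77, 0], 0]]
[[[0.02, 0.09, 0], 0], [[0.05, 0.17, 0], 0], [[0.09, 0.25, 0], 0], [[0.14, 0.33, 0], 0], [[0.2, 0.4, 0], 0], [[0.27, 0.46, 0], 0], [[0.34, 0.51, 0], 0], [[0.42, 0.55, 0], 0], [[0.5, 0.58, 0], 0], [[0.59, 0.61, 0], 0]]
```

Emit:
step_arm(
  motion=[
    [[0.08,-0.02,0],0],
    [[0.16,-0.05,0],0],
    [[0.23,-0.08,0],0],
    [[0.3,-0.13,0],0],
    [[0.37,-0.18,0],0],
    [[0.42,-0.24,0],0],
    [[0.47,-0.3,0],0],
    [[0.52,-0.37,0],0],
    [[0.55,-0.45,0],0],
    [[0.58,-0.52,0],0],
  ],
)

```text
time: 20.12
tool_pos: [0.4675, -0.3073, 0.2173]
tool_rot: [3.141, -0.001, 2.729]
contact_force: [-1.9, 3.8, 8.3]
opening: 0.0191
grip_force: 25.0
```

```bash
python3 st.py
```

```text
t 20.125 th 5.013 r 0.0451 resist -1.63 radial 3.94 open 0.0191268936976569
```

Emit:
step_arm(
  motion=[
    [[0.02,-0.09,0],0],
    [[0.03,-0.18,0],0],
    [[0.03,-0.27,0],0],
    [[0.02,-0.36,0],0],
    [[-0.01,-0.44,0],0],
    [[-0.04,-0.53,0],0],
    [[-0.08,-0.61,0],0],
    [[-0.13,-0.68,0],0],
    [[-0.19,-0.75,0],0],
    [[-0.26,-0.81,0],0],
  ],
)

```text
time: 21.38
tool_pos: [0.4624, -0.3589, 0.2173]
tool_rot: [-3.141, -0.0, 2.729]
contact_force: [-0.2, 1.7, 6.9]
opening: 0.0189
grip_force: 25.0
```

```bash
python3 st.py
```

```text
t 21.375 th 3.786 r 0.045 resist -1.58 radial -0.71 open 0.01894724104431038
```

Emit:
step_arm(
  motion=[
    [[-0.07,-0.05,0],0],
    [[-0.15,-0.09,0],0],
    [[-0.24,-0.12,0],0],
    [[-0.33,-0.14,0],0],
    [[-0.42,-0.16,0],0],
    [[-0.51,-0.16,0],0],
    [[-0.59,-0.14,0],0],
    [[-0.68,-0.12,0],0],
    [[-0.77,-0.09,0],0],
    [[-0.85,-0.05,0],0],
  ],
)

```text
time: 22.62
tool_pos: [0.5078, -0.3814, 0.2173]
tool_rot: [3.141, -0.001, 2.729]
contact_force: [-2.7, 5.2, 8.2]
opening: 0.0188
grip_force: 25.0
```

Emit:
step_arm(
  motion=[
    [[-0.07,0.05,0],0],
    [[-0.14,0.11,0],0],
    [[-0.2,0.18,0],0],
    [[-0.25,0.25,0],0],
    [[-0.3,0.33,0],0],
    [[-0.33,0.41,0],0],
    [[-0.35,0.5,0],0],
    [[-0.36,0.59,0],0],
    [[-0.36,0.68,0],0],
    [[-0.35,0.77,0],0],
  ],
)

```text
time: 23.88
tool_pos: [0.5451, -0.3488, 0.2173]
tool_rot: [-3.14, -0.001, 2.728]
contact_force: [-4.0, -1.8, 6.8]
opening: 0.019
grip_force: 25.0
```

```bash
python3 st.py; python3 arc.py 1.4 0.6 8;  python3 arc.py .6 0.2 4; python3 arc.py .2 -.1 3
```

```text
t 23.875 th 1.427 r 0.0451 resist -2.84 radial -3.37 open 0.018985294557184163
[[[0.02, 0.07, 0], 0], [[0.04, 0.14, 0], 0], [[0.07, 0.21, 0], 0], [[0.11, 0.28, 0], 0], [[0.15, 0.34, 0], 0], [[0.2, 0.4, 0], 0], [[0.26, 0.45, 0], 0], [[0.32, 0.49, 0], 0]]
[[[0.06, 0.04, 0], 0], [[0.13, 0.07, 0], 0], [[0.2, 0.1, 0], 0], [[0.27, 0.12, 0], 0]]
[[[0.07, 0.01, 0], 0], [[0.15, 0.01, 0], 0], [[0.22, 0.01, 0], 0]]
```

Emit:
step_arm(
  motion=[
    [[0.03,0.07,0],0],
    [[0.06,0.14,0],0],
    [[0.09,0.21,0],0],
    [[0.13,0.28,0],0],
    [[0.17,0.34,0],0],
    [[0.21,0.39,0],0],
    [[0.27,0.44,0],0],
    [[0.33,0.48,0],0],
  ],
)

```text
time: 24.88
tool_pos: [0.5402, -0.3138, 0.2174]
tool_rot: [3.141, 0.003, 2.729]
contact_force: [4.6, -0.5, 5.3]
opening: 0.0192
grip_force: 25.0
```

```bash
python3 st.py
```

```text
t 24.875 th 0.622 r 0.045 resist -2.81 radial 3.69 open 0.019210437526734212
```

Emit:
step_arm(
  motion=[
    [[0.06,0.04,0],0],
    [[0.13,0.07,0],0],
    [[0.2,0.1,0],0],
    [[0.27,0.12,0],0],
  ],
)

```text
time: 25.38
tool_pos: [0.5282, -0.3004, 0.2174]
tool_rot: [3.141, 0.002, 2.729]
contact_force: [2.9, -0.3, 6.3]
opening: 0.0194
grip_force: 25.0
```

```bash
python3 st.py
```

```text
t 25.375 th 0.22 r 0.045 resist -2.53 radial 1.51 open 0.019378352526076916
```

Emit:
step_arm(
  motion=[
    [[0.05,0.01,0],0],
    [[0.1,0.01,0],0],
    [[0.15,0.01,0],0],
  ],
)

```text
time: 25.75
tool_pos: [0.5203, -0.2958, 0.2174]
tool_rot: [3.14, 0.002, 2.729]
contact_force: [3.8, 2.9, 6.5]
opening: 0.0191
grip_force: 25.0
```

```bash
python3 st.py
```

```text
t 25.75 th 0.016 r 0.045 resist -2.29 radial 4.21 open 0.019053733614141456
```

Emit:
step_arm(
  motion=[
    [[0.03,0,0],0],
    [[0.06,0,0],0],
    [[0.06,0,0],0],
  ],
)

```text
time: 26.12
tool_pos: [0.5189, -0.2952, 0.2175]
tool_rot: [3.14, 0.007, 2.729]
contact_force: [10.5, -0.6, 1.5]
opening: 0.0193
grip_force: 25.0
```

```bash
python3 st.py
```

```text
t 26.125 th 6.266 r 0.045 resist -9.93 radial 3.5 open 0.01934041426709021
```

Emit:
step_arm(
  motion=[
    [[0.04,0,0],0],
    [[0.04,0,0],0],
  ],
)

```text
time: 26.38
tool_pos: [0.5186, -0.2951, 0.2175]
tool_rot: [3.14, 0.012, 2.729]
contact_force: [18.8, -4.2, -2.2]
opening: 0.0188
grip_force: 25.0
```

```bash
python3 st.py
```

```text
t 26.375 th 6.258 r 0.045 resist -19.03 radial 3.21 open 0.018806699081877036
```

At the top stop. Ease off, open, and rise.

Emit:
step_arm(
  motion=[
    [[-0.05,0,0],0],
    [[-0.05,0,0],0],
  ],
)

```text
time: 26.62
tool_pos: [0.519, -0.2953, 0.2174]
tool_rot: [3.14, 0.005, 2.729]
contact_force: [10.3, 0.5, 3.7]
opening: 0.0191
grip_force: 25.0
```

```bash
python3 st.py
```

```text
t 26.625 th 6.268 r 0.045 resist -9.27 radial 4.43 open 0.019140584305811368
```

Emit:
step_arm(
  motion=[
    [[0,0,0],0],
    [[0,0,0],0],
    [[0,0,0],0],
    [[0,0,0],0],
  ],
  hand=130,
)

```text
time: 27.12
tool_pos: [0.5163, -0.2953, 0.2164]
tool_rot: [3.141, -0.001, 2.729]
contact_force: [-0.0, -0.6, 1.6]
opening: 0.0447
grip_force: 0.0
```

Emit:
step_arm(
  motion=[
    [[0,0,-0.4],0],
    [[0,0,-1.0],0],
    [[0,0,-1.6],0],
    [[0.5,1,-1.6],0],
    [[1,2,-1.6],0],
    [[1,3,-1.6],0],
    [[1,4,-1.6],0],
    [[1,4,-1.6],0],
    [[1,4,-1.6],0],
  ],
)

```text
time: 28.25
tool_pos: [0.5578, -0.0516, 0.3125]
tool_rot: [-3.141, -0.0, 2.73]
contact_force: [-0.3, -0.3, -0.2]
opening: 0.0447
grip_force: 0.0
```

```bash
python3 - <<'E'
from h import *
t=robot.read_camera("top");s=robot.read_camera("scene")
a=cv2.resize(t["pixels"][140:275,180:325],None,fx=2.75,fy=2.75,interpolation=cv2.INTER_CUBIC)
b=cv2.resize(s["pixels"][145:305,210:365],None,fx=2.5,fy=2.5,interpolation=cv2.INTER_CUBIC)
h=min(len(a),len(b)); cv2.imwrite("pics/c4.png",np.hstack([a[:h],b[:h]])[...,::-1])
E
```

```text
(no output)
```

View pics/c4.png

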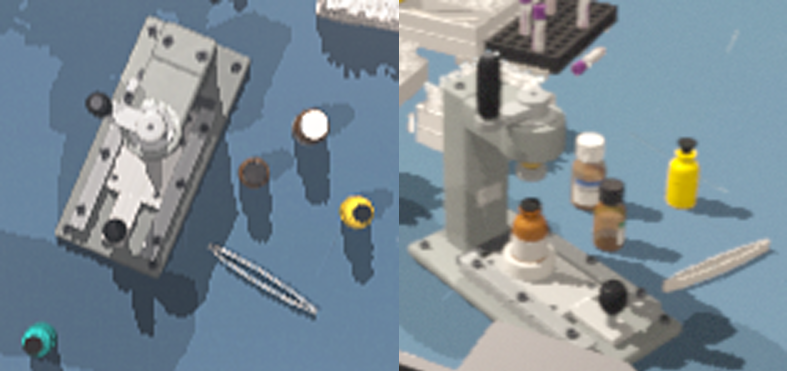

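The picture shows the crank at its top stop (left crop, grip at (97,102)), the stopper seated (right crop, (531,206)), the shuttle in and the bystanders unmoved.

```bash
python3 -c "
from cell import robot
print(robot.hand_in())"
```

```text
the job is handed in; nothing more can be done
None
```

The job is handed in at about 28 s. The shuttle is in at its stop and the stopper was wound firmly home (about 11 N at the grip). The crank is back at its top stop and released, and the last picture shows nothing else disturbed.

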